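Clear and hold open the wiring cover of a heater unit

ROBOT

A 7-joint arm with a two-finger parallel gripper is mounted at the origin on the work surface. World frame = base frame: x ahead of the robot, y to its left, z up, the work surface at z = 0. Lengths are in m, angles in rad, forces in N, time in s.
With the tool pointing down it reaches from about 0.35 to 0.9 m from the base axis. Payload 8.1 kg.
Tool frame: the origin (TCP) lies midway between the tips of the shut fingers; the grasp point (between the pads) lies 19 mm behind it; z points along the fingers, y is the line along which they close (so a half turn about z gives the same grasp; the last joint's range is limited). The gripper opens to 92 mm and grips with 3 to 60 N. Pads are 19 mm wide; open, the fingers measure 130 mm over their backs; the gripper's body (75 mm by 190 mm) begins 47 mm behind the grasp point.
Start: joints at [-1.401, 0.434, 0.025, 1.573, -0.012, 1.134, -0.075], TCP at [0.168, 0.602, 0.192] pointing down, gripper open.
Joint ranges: [-2.62, 2.62], [-0.44, 2.09], [-1.27, 1.32], [0.08, 2.57], [-1.32, 4.46], [0.12, 2], [-2.74, 2.74]. Speed limits (rad/s): [2.22, 2.22, 3.01, 3.01, 3.14, 3.14, 3.14].

INTERFACE

Orientations are given as a rotation vector (axis times angle).
In Python, from cell import arm gives the robot as it stands.
- The arm moves only by the tool carry_out, never from a script. Its arguments are lists of equal length, an entry for each row: "claw": the finger opening in cm, from 0 to 9.18; "delta_pos": the shift along the tool's x, y, z in cm, a list of three; "angular": the turn, a rotation vector about the tool's x, y, z in rad, a list of three. In form: {"claw": [claw, ...], "delta_pos": [[dx, dy, dz], ...], "angular": [[ax, ay, az], ...]}. A call has 1 to 20 rows; each row shifts and turns the commanded pose from where the row before left it, along the tool's axes as they then stand; what a row does not reach is not made up. A row lasts 1/10 s, in which the tool goes at most 50 mm and 8.59 degrees, less where a joint would pass 70% of its speed; a pose out of reach is approached as far as the arm can. A call with a gripper value outside its range is refused whole. The fingers move at their own pace and stop on an object; "force" is the grip in N (left out, the last holds). Time passes only in rows, so rows that do not move let the fingers close. It gives the time, the measured TCP pose, the force, the opening and the grip force at its end, in the units of the state.
- arm.observe(): the state, without advancing time (a new reading comes with each control period).
- arm.get_image(name): name is "scene" or "top"; returns a dict with "frame" (420x560x3 uint8, red, green, blue), "mtx" (3x3 intrinsics, pixels), "dist" ([k1, k2, p1, p2, k3] as OpenCV has them; the pictures are not rectified), "T" (4x4, takes a point from camera to world coordinates). Camera axes: x right, y down, z forward; pixel columns grow to the right and rows downward; lengths in m; the calibration is good to about 2 mm. A picture is of the moment at which its call begins. There is no depth.
- arm.sign_off(): hands the job in; it is judged then, once.
Trained networks look in a picture, given as the dict that the camera call returned (one of the last four; its "shot" number tells which), for a name from the list of things; names that differ only in an ending like _2 or _b are one class to them, and where a whole thing is asked for, a point or a joint stands for the part that bears it (a point fixed in the world has none). Each returns a list of dicts, best first, with "conf" (0 to 1); they miss things now and then, are a little off and sometimes report something else, mostly with a low value. They report only what shows in the picture. A call takes as long as a camera call. They do not tell look-alikes from the thing itself.
- arm.look_for(label, picture): "centre" ([column, row] as shares, 0 to 1, of the picture: columns of its width, rows of its height, amid what is visible of it).
- arm.trace(label, picture): "region" (420x560 bool, what is visible of it) and "centre" ([column, row] as shares, 0 to 1, of the picture: columns of its width, rows of its height, amid what is visible of it).
- arm.place_of(label, picture): "centre" ([column, row] as shares, 0 to 1, of the picture: columns of its width, rows of its height: a listed point, or the origin of a listed thing).
The state is a dict: "clock": time; "joints": joint angles; "dq": joint speeds; "joint_efforts": joint torques, N m; "position": TCP position; "ee_rot": TCP orientation; "force": force on the tool from outside, world axes, zero at the start; "ft_torque": the same for the moment, N m; "width": opening from 0.0 (shut) to 1.0 (fully open); "gripper_force": force on a finger pad.
Only numpy, scipy, OpenCV 4.12 (cv2) and the standard library are available. Lean on these libraries where they do the work, as an engineer would, in place of code of your own. Each camera call takes 0.05 s, during which the arm holds its last target. There are 200 camera calls.

TASK

A quartz heating tube has been left lying on the closed wiring cover of the heater unit: pick it up gently, gripping the fragile tube with less than 15 N, and lay it softly, without dropping it, in the empty middle pair of notches of the tube rack. Then lift the sprung cover, which has a pull knob, to 60 degrees and keep holding it there so that the fitter can reach the terminals; finish while still holding it, as it falls shut if let go. Leave the other tubes and the things on the bench where they are.

Things in the scene. Friction and masses are not known exactly. Their poses are not given: they have to be found in the camera images.
- tube: quartz tube lying level on the heater's cover: glass rod 14 mm thick between two square ceramic end blocks (20 mm cubes centred 78 mm either side of the middle), 192 mm long over the pins, 0.07-0.12 kg. Origin at the middle of its axis, 10 mm above the cover; y axis along the tube. Grip the glass at the middle. Fragile: grip below 15 N a finger, blows on rack or heater below 30 N
- rack: fixed rack: base 250 (x) x 130 (y) x 8 mm, two upright combs 12 mm thick, 210 mm long in x, at y = +-45 mm. Each has 90-degree vee notches at x = -75, 0, +75 mm, mouth 30 mm, depth 15 mm; comb tops 50 mm, vee bottoms 35 mm above the table. Tubes lie along y across both combs, end blocks outside them. Outer pairs hold tubes, the middle is empty. Origin under the base's middle, at table height
- rack_slot (a point): where the middle of the tube's axis comes to rest in the empty middle pair of notches: 45 mm above the table, over the rack's origin; axes as the rack's
- tube_near: another tube of the same kind in the rack's notches at rack x = -75 mm; leave it in place
- tube_far: another tube of the same kind in the rack's notches at rack x = +75 mm; leave it in place
- heater: fixed heater unit, light grey sheet-metal box 230 (x) x 380 (y) x 90 mm high; origin under its middle, at table height. Its -y part (150 mm wide) is an open bay with bent heating rods; its +y part (y from -40 to +190 mm) is the wiring bay under the hinged cover. Switches and dial are on its +x face
- cover (a joint): opening angle of the cover in rad: 0 closed, 1.047 is 60 degrees, stop at 1.45. The cover is a flat sheet 3 mm thick, 218 mm from hinge to front edge, 226 mm wide, about 0.45 kg, its top 93 mm above the table when closed. A spring and its weight pull it shut from any angle, with 3 to 4 N at the knob
- cover_hinge (a point): middle of the cover's hinge line, on its +x edge, 91.5 mm above the table; in the heater's frame at x = 100, y = 75 mm. The hinge line runs along the heater's y axis; the cover's -x edge rises as it opens. The point turns with the cover
- cover_knob (a point): grip point on the cover's black round pull knob: 185 mm from the hinge towards the front (-x) edge, midway across, 24 mm above the cover's top. Knob head 28 mm across, from 10.5 to 34.5 mm above the cover's top, on a 16 mm neck. Turns with the cover; gripped along the hinge direction, the knob can pivot between the pads as the cover swings
- screwdriver: screwdriver lying on the bench beside the heater unit; bystander
- spanner: spanner lying on the bench; bystander
- tape: roll of black tape, 90 mm across, 24 mm high; bystander
- insulator: white ceramic insulator block, 50 x 90 mm; bystander
- dial: spare black dial knob, 52 mm across; bystander
Mind the look-alikes: they are no part of the job. What is shaped like the tube but turquoise is not meant.

How it is judged:
On the way, in this order (a step that is already met when the one before it is completed fails the run):
1. the tube lies in the middle notches of the rack, let go, with the cover still shut (distance between tube and rack_slot below 0.022 m and x of tube in the frame of rack_slot between -0.005 and 0.005 m and z of tube in the frame of rack_slot below 0.005 m and angle between the y axis of tube and the y axis of rack, either way round below 0.1 rad and contact force between the fingers and tube below 0.05 N and value of joint cover below 0.1 rad), for 0.2 s.
2. the cover is lifted to 60 degrees by the robot (value of joint cover between 0.942 and 1.152 rad and contact force between the fingers and cover above 1 N), for 0.2 s.
At the end, for the whole second after the job is handed in: the fingers hold the cover still at 60 degrees (within 6 degrees), and the tube rests in the middle pair of notches of the rack (within 5 mm across them and 22 mm along them, lying along the notches), untouched (all of step 2 and velocity of joint cover between -0.05 and 0.05 rad/s and distance between tube and rack_slot below 0.022 m and x of tube in the frame of rack_slot between -0.005 and 0.005 m and z of tube in the frame of rack_slot below 0.005 m and angle between the y axis of tube and the y axis of rack, either way round below 0.1 rad and linear speed of tube below 0.02 m/s and contact force between the fingers and tube below 0.05 N); the arm keeps its last pose, push and grip.
It fails at once if the fingers squeeze the tube with more than 15 N each (30 N over both) (contact force between the fingers and tube above 30 N).
It fails at once if the tube is knocked or pressed against the rack or the heater unit with more than 30 N (contact force between tube and rack above 30 N or contact force between tube and heater above 30 N).
It fails at once if the tube is dropped: it falls freely from more than about 12 mm (linear speed of tube above 0.5 m/s and contact force between the fingers and tube below 0.05 N).
It fails at once if another tube in the rack is moved by more than 15 mm (distance of any of tube_near, tube_far from where it was at the start of the episode above 0.015 m).
It fails at once if a thing on the bench is moved by more than 30 mm (distance of any of screwdriver, spanner, tape, insulator, dial from where it was at the start of the episode above 0.03 m).
It also fails if it takes over 70 s, if anything falls off the work surface, if the arm or the gripper's body presses on something with over 40 N, if the wrist force passes 120 N, or if a joint passes its speed limit or range.

## Working session

There is one attempt and no reset: what is moved stays moved. The work goes in short steps, Python scripts to look and compute and a tool call to move; the robot and the scene stay as the last step left them, time stands still between calls to the robot, and variables do not carry over. Pictures are saved under pics/ and viewed, at most 10 in all, crops included, and the job is handed in when it is done.

Besides the shell and the picture viewer there is one more tool, called after "Request:" in YAML: its name, and indented under it one key for each argument. carry_out: Moves the arm, as the interface text tells. Its arguments: {"type":"object","properties":{"claw":{"type":"array","items":{"type":"number"}},"delta_pos":{"type":"array","items":{"type":"array","items":{"type":"number"}}},"angular":{"type":"array","items":{"type":"array","items":{"type":"number"}}},"force":{"type":"number"}},"required":["claw","delta_pos","angular"]}

```bash
mkdir -p pics
cat > h.py <<'E'
import numpy as np, cv2
from scipy.spatial.transform import Rotation as R
from cell import arm
def ray(p,uv):
    d=cv2.undistortPoints(np.array([[uv]],float),p["mtx"],p["dist"])[0,0]
    T=np.array(p["T"]); return T[:3,3],T[:3,:3]@np.array([d[0],d[1],1])
def atz(p,uv,z):
    o,d=ray(p,uv); return o+d*(z-o[2])/d[2]
def proj(p,X):
    T=np.linalg.inv(np.array(p["T"])); 
    return cv2.projectPoints(np.atleast_2d(np.array(X,float)),cv2.Rodrigues(T[:3,:3])[0],T[:3,3],np.array(p["mtx"]),np.array(p["dist"]))[0][:,0]
def px(c): return np.array([c[0]*560,c[1]*420])
def tri(ps,uvs):
    A=np.zeros((3,3));b=np.zeros(3)
    for p,u in zip(ps,uvs):
        o,d=ray(p,u);d=d/np.linalg.norm(d);M=np.eye(3)-np.outer(d,d);A+=M;b+=M@o
    return np.linalg.solve(A,b)
E
python3 - <<'E'
from h import *
np.set_printoptions(precision=4,suppress=True)
P={n:arm.get_image(n) for n in("scene","top")}
for n,p in P.items():
    cv2.imwrite(f"pics/{n}0.png",p["frame"][...,::-1])
    print(n,np.array(p["T"])[:3,3])
    for l in["tube","rack","rack_slot","tube_near","tube_far","heater","cover_hinge","cover_knob"]:
        print(l,[(px(r["centre"]).round(1),round(r["conf"],2)) for r in arm.place_of(l,p)][:5])
print(arm.observe())
E
```

```text
scene [ 1.1914 -1.2719  1.1103]
tube [(array([261.8, 345.8]), 0.84), (array([296.2, 230.7]), 0.8), (array([240.9, 208.5]), 0.77), (array([205.1, 238.9]), 0.45)]
rack [(array([305.7, 191.5]), 0.94)]
rack_slot [(array([304.8, 182.2]), 0.88)]
tube_near [(array([287.2, 178. ]), 0.55), (array([316.5, 162.2]), 0.23)]
tube_far [(array([325.4, 186.7]), 0.49)]
heater [(array([277.2, 261.4]), 0.7)]
cover_hinge [(array([307.6, 230.6]), 0.64), (array([304.9, 183.2]), 0.27)]
cover_knob [(array([259.5, 213.4]), 0.8), (array([316.5, 163.8]), 0.28)]
top [0.4478 0.0402 1.2752]
tube [(array([305.4, 178.2]), 0.88), (array([329.6, 278.7]), 0.78), (array([431.4, 153. ]), 0.52), (array([254.3, 274.7]), 0.49), (array([191.5, 240.3]), 0.38)]
rack [(array([130.4, 196.7]), 0.74)]
rack_slot [(array([189.9, 217.4]), 0.92)]
tube_near [(array([191.8, 242.3]), 0.49), (array([435.2, 198.6]), 0.41), (array([188.8, 216.6]), 0.21)]
tube_far [(array([185.8, 192.3]), 0.76)]
heater [(array([319.3, 200.1]), 0.88)]
cover_hinge [(array([300.4, 165.4]), 0.82)]
cover_knob [(array([298.2, 224.4]), 0.74)]
{'clock': 0.9, 'joints': array([-1.4006,  0.4345,  0.025 ,  1.5732, -0.0116,  1.134 , -0.0751]), 'dq': array([-0.0017,  0.0025, -0.0007, -0.0013,  0.0022,  0.0008, -0.0003]), 'joint_efforts': array([  0.0005, -66.7653,   0.9843, -31.4823,  -0.0605,   0.0322,
         0.    ]), 'position': array([0.1684, 0.6019, 0.1918]), 'ee_rot': array([-0.4274, -3.1124, -0.0002]), 'force': array([ 0.5421, -0.2125,  0.0132]), 'ft_torque': array([-0.0381,  0.0206,  0.0208]), 'gripper_force': 0.0, 'width': 0.9970149187845014}
```

View pics/scene0.png

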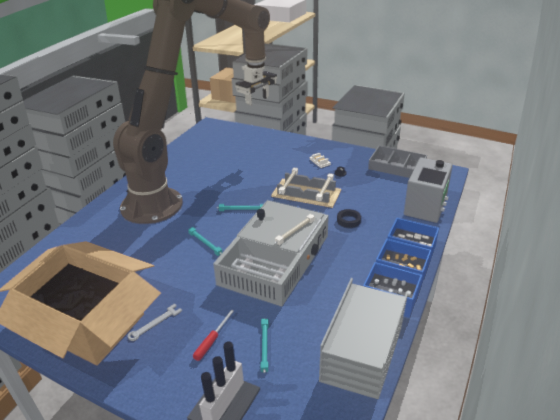

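View pics/top0.png

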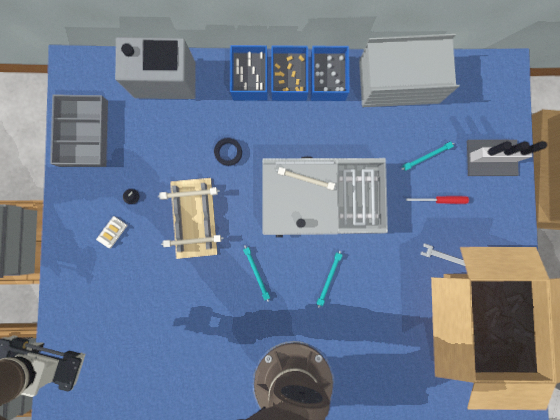

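The scene shows the white tube on the cover at top (305,178) / scene (296,230). Top (257,273), (330,278) and (428,155) are turquoise look-alikes. The white ones at top (188,193) and (190,241) are the rack's outer tubes. The white tube on the cover fits the description, and I'll confirm it in a crop.

Run:
```python
from h import *
np.set_printoptions(precision=4,suppress=True)
p=arm.get_image("top"); s=arm.get_image("scene")
cv2.imwrite("pics/crop1.png",cv2.resize(p["frame"][140:270,155:395,::-1],None,fx=3.3,fy=3.3,interpolation=cv2.INTER_CUBIC))
t=tri([p,s],[(305.4,178.2),(296.2,230.7)]);print("tube tri",t)
print("slot tri",tri([p,s],[(189.9,217.4),(304.8,182.2)]))
print("knob tri",tri([p,s],[(298.2,224.4),(259.5,213.4)]))
print("hinge tri",tri([p,s],[(300.4,165.4),(307.6,230.6)]))
for n,q in(("top",p),("scene",s)):
  for l,z in(("tube",.103),("tube_near",.045),("heater",.09),("rack",.05)):
    for r in arm.trace(l,q)[:6]:
        m=r["region"];ys,xs=np.nonzero(m);c,(w,h),a=cv2.minAreaRect(np.c_[xs,ys].astype(np.float32))
        b=cv2.boxPoints((c,(w,h),a));W=np.array([atz(q,x,z)[:2] for x in b])
        if w*h<8000 or l!="tube":print(n,l,round(r["conf"],2),np.round(c,1),round(w,1),round(h,1),round(a,1),W.mean(0),"axes",[ (np.round(np.degrees(np.arctan2(*(W[i+1]-W[i])[::-1])),1),np.linalg.norm(W[i+1]-W[i]).round(3)) for i in(0,1)],q["frame"][m].mean(0).round())
```

```text
tube tri [ 0.639  -0.0386  0.0926]
slot tri [0.5195 0.3202 0.0477]
knob tri [ 0.4949 -0.016   0.1069]
hinge tri [ 0.6761 -0.0245  0.095 ]
top tube 0.77 [256.3 273.6] 55.9 6.7 66.9 [0.3513 0.1109] axes [(np.float64(-67.2), np.float64(0.02)), (np.float64(-156.7), np.float64(0.166))] [ 50. 173. 177.]
top tube 0.69 [328.8 279.1] 6.1 56.1 20.6 [ 0.3339 -0.1057] axes [(np.float64(-21.5), np.float64(0.166)), (np.float64(-110.7), np.float64(0.018))] [ 51. 181. 184.]
top tube 0.67 [305.5 178.9] 57.9 5.7 17.0 [ 0.6354 -0.0382] axes [(np.float64(-17.0), np.float64(0.017)), (np.float64(-107.2), np.float64(0.176))] [216. 213. 200.]
top tube 0.55 [427.5 155.5] 7.6 55.0 63.4 [ 0.7069 -0.4121] axes [(np.float64(-63.6), np.float64(0.17)), (np.float64(-155.2), np.float64(0.023))] [ 52. 163. 172.]
top tube_near 0.56 [192.  240.5] 5.4 56.4 85.2 [0.45   0.3145] axes [(np.float64(-85.5), np.float64(0.174)), (np.float64(-174.7), np.float64(0.017))] [205. 200. 185.]
top heater 0.96 [324. 197.] 78.0 124.0 90.0 [ 0.5821 -0.0957] axes [(np.float64(-90.0), np.float64(0.383)), (np.float64(178.8), np.float64(0.24
[... 630 characters left out ...]
23.6), np.float64(0.171))] [ 72. 145. 148.]
scene tube 0.54 [264.  345.5] 53.0 8.0 90.0 [ 0.7643 -0.5196] axes [(np.float64(24.5), np.float64(0.021)), (np.float64(-63.5), np.float64(0.175))] [ 79. 155. 160.]
scene tube_near 0.6 [288.  180.5] 5.8 29.7 33.0 [0.4488 0.3112] axes [(np.float64(96.1), np.float64(0.2)), (np.float64(-28.7), np.float64(0.033))] [183. 179. 172.]
scene heater 0.84 [270.6 248.3] 83.6 116.0 31.8 [ 0.5898 -0.1175] axes [(np.float64(98.7), np.float64(0.585)), (np.float64(-24.8), np.float64(0.385))] [135. 138. 140.]
scene rack 0.69 [305.7 189.1] 66.7 27.8 8.9 [0.5381 0.273 ] axes [(np.float64(111.4), np.float64(0.204)), (np.float64(6.5), np.float64(0.275))] [130. 126. 120.]
```

View pics/crop1.png

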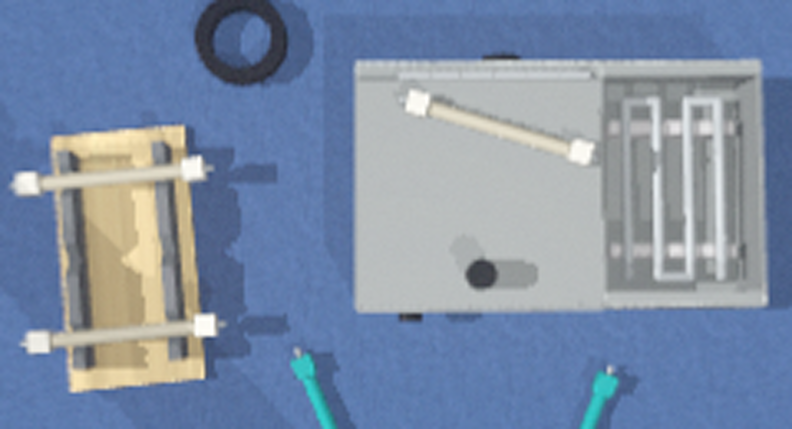

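The crop confirms it: the white tube lies on the cover, with end blocks at crop (417,102) and (581,152), and the black knob is at (481,274). The rack's outer tubes have end blocks at (27,183)/(193,168) and (38,342)/(205,325). The middle notches are empty.

Run:
```python
from h import *
np.set_printoptions(precision=4,suppress=True)
p=arm.get_image("top"); s=arm.get_image("scene")
f=lambda c:((np.array(c)+.5)/3.3-.5+[155,140])
def pts(L,z): return np.array([atz(p,f(c),z)[:2] for c in L])
t=pts([(417,102),(581,152)],.108);print("tube mid",t.mean(0),"yaw of y",np.degrees(np.arctan2(-(t[0]-t[1])[0],(t[0]-t[1])[1])),np.linalg.norm(t[0]-t[1]))
r=pts([(27,183),(193,168),(38,342),(205,325)],.05)
for a,b in((0,1),(2,3)):
    d=r[a]-r[b];print("racktube",r[[a,b]].mean(0),np.degrees(np.arctan2(-d[0],d[1])),np.linalg.norm(d))
print("slot x from tubes",r.mean(0), "spacing",r[:2].mean(0)-r[2:].mean(0))
c=pts([(66,152),(159,143),(83,366),(179,357)],.05);print("combs ends",c,c.mean(0))
b=pts([(52,136),(185,126),(71,391),(204,379)],.008);print("base",b.mean(0),b)
h=pts([(356,60),(761,60),(767,306),(355,310)],.09);print("heater",h,h.mean(0))
print("knob",atz(p,f((481,274)),.125))
for n,X in(("tube",[*t.mean(0),.103]),("slot",[.5205,.3155,.045]),("knob",[.4875,-.018,.117])):
    print(n,proj(s,X),proj(p,X))
for i in range(2):
  for q in(p,s):
   for l in("tube","rack_slot","cover_knob","cover_hinge"):
    print(l,[(px(r["centre"]).round(1),round(r["conf"],2)) for r in arm.place_of(l,q)][:3])
  if i==0:p=arm.get_image("top");s=arm.get_image("scene")
cv2.imwrite("pics/crop2.png",cv2.resize(s["frame"][145:305,205:365,::-1],None,fx=3.7,fy=3.7,interpolation=cv2.INTER_CUBIC))
```

```text
tube mid [ 0.6368 -0.0388] yaw of y -17.14282527638948 0.15730530759797845
racktube [0.5995 0.3281] 5.244833110455567 0.15678896263365627
racktube [0.4495 0.3151] 5.559045228577931 0.15648829201052242
slot x from tubes [0.5245 0.3216] spacing [0.15  0.013]
combs ends [[0.622  0.3702]
 [0.6307 0.2825]
 [0.4192 0.3508]
 [0.4271 0.2613]] [0.5248 0.3162]
base [0.5242 0.3194] [[0.6439 0.3953]
 [0.654  0.2655]
 [0.3941 0.3725]
 [0.4049 0.2444]]
heater [[ 0.7028  0.093 ]
 [ 0.7028 -0.2862]
 [ 0.4724 -0.2869]
 [ 0.4699  0.0938]] [ 0.587  -0.0966]
knob [ 0.5011 -0.0206  0.125 ]
tube [[295.6219 228.024 ]] [[305.749  178.4055]]
slot [[305.3624 183.2756]] [[192.1506 218.0316]]
knob [[257.7991 210.7217]] [[299.4209 227.3778]]
tube [(array([306.4, 177.4]), 0.88), (array([429.2, 153.2]), 0.84), (array([255.7, 271.6]), 0.83)]
rack_slot [(array([189.1, 214.7]), 0.69)]
cover_knob [(array([299.6, 221. ]), 0.8)]
cover_hinge [(array([301.7, 161.9]), 0.59)]
tube [(array([293.8, 229.8]), 0.81), (array([262.6, 345.7]), 0.73), (array([204.3, 241.6]), 0.58)]
rack_slot [(array([307.7, 181.8]), 0.64)]
cover_knob [(array([258.4, 213.3]), 0.55)]
cover_hinge [(array([309.1, 235.1]), 0.6)]
tube [(array([306.3, 180.9]), 0.81), (array([427.9, 154.9]), 0.81), (array([255.5, 272.6]), 0.69)]
rack_slot [(array([189.3, 214.4]), 0.78), (array([447.7, 256.3]), 0.72)]
cover_knob []
cover_hinge [(array([300.2, 163. ]), 0.75)]
tube [(array([294.9, 230.8]), 0.79), (array([241. , 209.5]), 0.76), (array([205.8, 238.4]), 0.74)]
rack_slot [(array([308.1, 180.8]), 0.68)]
cover_knob [(array([259.5, 214.4]), 0.82)]
cover_hinge [(array([306. , 231.6]), 0.61)]
```

View pics/crop2.png

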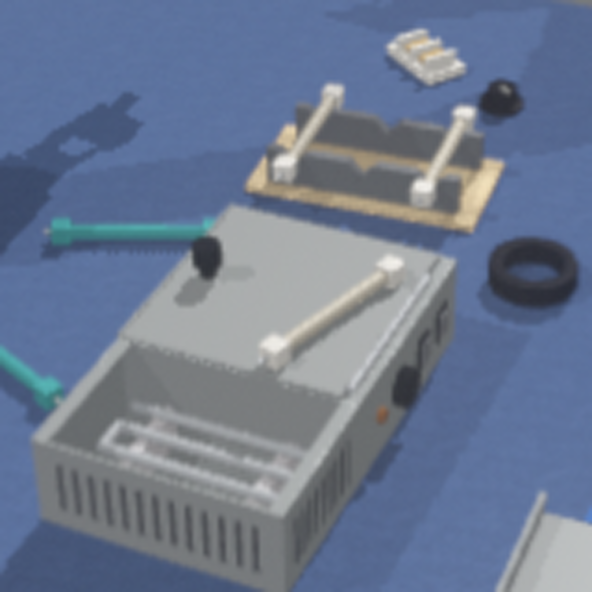

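```bash
cat >> h.py <<'E'
def go(target,yaw=None):
    "total shift in tool cm (after turning by az about z so that tool y lies at yaw, mod 180)"
    o=arm.observe();Rm=R.from_rotvec(o["ee_rot"]).as_matrix();az=0
    if yaw is not None:
        y=np.array([np.cos(yaw),np.sin(yaw),0]);v=Rm.T@y;az=np.arctan2(-v[0],v[1])
        az=(az+np.pi/2)%np.pi-np.pi/2
    R2=Rm@R.from_rotvec([0,0,az]).as_matrix()
    lev=R2.T@[0,0,-1.]; tilt=np.cross([0,0,1],lev)
    d=R2.T@(np.array(target)-o["position"])*100
    print("pos",o["position"].round(4),"z",Rm[:,2].round(3),"y",Rm[:,1].round(3),"az",round(az,4),"tilt",tilt.round(4),"d cm",d.round(2),"j",o["joints"].round(2),"F",np.round(o["force"],1),"w",round(o["width"]*9.18,2),"gf",round(float(o["gripper_force"]),1),"t",round(o["clock"],2))
E
python3 - <<'E'
from h import *
go([.637,-.039,.2],np.radians(-17.1))
s=arm.get_image("scene")
f=lambda c:((np.array(c)+.5)/3.7-.5+[205,145])
a=[atz(s,f(c),.105)[:2] for c in((391,271),(275,351))];print("tube scene",np.mean(a,0))
a=[atz(s,f(c),.047)[:2] for c in((332,96),(285,166),(464,118),(424,192))];print("slot scene",np.mean(a,0))
print("slot px",proj(s,[.5243,.318,.045]),"knob",atz(s,f((207,257)),.115))
E
```

```text
pos [0.1684 0.6019 0.1918] z [ 0.  0. -1.] y [0.269 0.963 0.   ] az -1.5452 tilt [ 0.      0.0001 -0.    ] d cm [ 47.48 -63.63  -0.83] j [-1.4   0.43  0.02  1.57 -0.01  1.13 -0.08] F [-0.2 -0.7 -0.6] w 9.14 gf 0.0 t 2.4
tube scene [ 0.63711976 -0.04386559]
slot scene [0.52422026 0.31621897]
slot px [[306.50430036 183.17116656]] knob [ 0.50385958 -0.0293937   0.115     ]
```

Run:
```python
from h import *
o=arm.observe();R0=R.from_rotvec(o["ee_rot"]);M=sum((R0*R.from_rotvec([0,0,-.0773*k])).as_matrix() for k in range(20))
print(np.linalg.solve(M,np.array([.637,-.040,.19])-o["position"])*100)
```

```text
[-0.74025006 -4.33480515  0.00883865]
```

Request:
carry_out:
  claw: [5,5,5,5,5,5,5,5,5,5,5,5,5,5,5,5,5,5,5,5]
  delta_pos:
    - [-0.74,-4.33,0]
    - [-0.74,-4.33,0]
    - [-0.74,-4.33,0]
    - [-0.74,-4.33,0]
    - [-0.74,-4.33,0]
    - [-0.74,-4.33,0]
    - [-0.74,-4.33,0]
    - [-0.74,-4.33,0]
    - [-0.74,-4.33,0]
    - [-0.74,-4.33,0]
    - [-0.74,-4.33,0]
    - [-0.74,-4.33,0]
    - [-0.74,-4.33,0]
    - [-0.74,-4.33,0]
    - [-0.74,-4.33,0]
    - [-0.74,-4.33,0]
    - [-0.74,-4.33,0]
    - [-0.74,-4.33,0]
    - [-0.74,-4.33,0]
    - [-0.74,-4.33,0]
  angular:
    - [0,0,-0.0773]
    - [0,0,-0.0773]
    - [0,0,-0.0773]
    - [0,0,-0.0773]
    - [0,0,-0.0773]
    - [0,0,-0.0773]
    - [0,0,-0.0773]
    - [0,0,-0.0773]
    - [0,0,-0.0773]
    - [0,0,-0.0773]
    - [0,0,-0.0773]
    - [0,0,-0.0773]
    - [0,0,-0.0773]
    - [0,0,-0.0773]
    - [0,0,-0.0773]
    - [0,0,-0.0773]
    - [0,0,-0.0773]
    - [0,0,-0.0773]
    - [0,0,-0.0773]
    - [0,0,-0.0773]
  force: 8

```text
clock: 4.45
position: [0.5898, -0.0277, 0.1901]
ee_rot: [1.761, -2.587, 0.009]
force: [0.4, 0.9, -0.9]
width: 0.548
gripper_force: 0.0
```

Request:
carry_out:
  claw: [5,5]
  delta_pos:
    - [0,0,0]
    - [0,0,0]
  angular:
    - [0,0,0]
    - [0,0,0]

```text
clock: 4.65
position: [0.5889, -0.029, 0.1898]
ee_rot: [1.754, -2.591, 0.008]
force: [-0.2, 0.8, 0.0]
width: 0.546
gripper_force: 0.0
```

Run:
```python
from h import *
go([.637,-.040,.097],np.radians(-17.1))
```

```text
pos [ 0.5889 -0.029   0.1898] z [-0.007 -0.011 -1.   ] y [-0.928  0.371  0.002] az -0.0821 tilt [ 0.0035 -0.013   0.    ] d cm [-0.49 -4.96  9.26] j [-0.09  0.38  0.06  1.66 -0.01  1.11  2.73] F [-0.2  0.8  0. ] w 5.01 gf 0.0 t 4.65
```

Joint 7 is near its limit, so I'll take the other half turn.

Request:
carry_out:
  claw: [5,5,5,5,5,5,5,5,5,5,5,5,5,5,5,5,5,5,5,5]
  delta_pos:
    - [0,0,0]
    - [0,0,0]
    - [0,0,0]
    - [0,0,0]
    - [0,0,0]
    - [0,0,0]
    - [0,0,0]
    - [0,0,0]
    - [0,0,0]
    - [0,0,0]
    - [0,0,0]
    - [0,0,0]
    - [0,0,0]
    - [0,0,0]
    - [0,0,0]
    - [0,0,0]
    - [0,0,0]
    - [0,0,0]
    - [0,0,0]
    - [0,0,0]
  angular:
    - [0,0,0.145]
    - [0,0,0.145]
    - [0,0,0.145]
    - [0,0,0.145]
    - [0,0,0.145]
    - [0,0,0.145]
    - [0,0,0.145]
    - [0,0,0.145]
    - [0,0,0.145]
    - [0,0,0.145]
    - [0,0,0.145]
    - [0,0,0.145]
    - [0,0,0.145]
    - [0,0,0.145]
    - [0,0,0.145]
    - [0,0,0.145]
    - [0,0,0.145]
    - [0,0,0.145]
    - [0,0,0.145]
    - [0,0,0.145]

```text
clock: 6.65
position: [0.5882, -0.0262, 0.191]
ee_rot: [2.369, 2.056, -0.018]
force: [0.5, -0.2, -0.7]
width: 0.545
gripper_force: 0.0
```

Request:
carry_out:
  claw: [5,5,5]
  delta_pos:
    - [0,0,0]
    - [0,0,0]
    - [0,0,0]
  angular:
    - [0,0,0.08]
    - [0,0,0.08]
    - [0,0,0]

```text
clock: 6.95
position: [0.5883, -0.0262, 0.1908]
ee_rot: [2.52, 1.866, -0.018]
force: [-0.8, 1.0, -0.1]
width: 0.546
gripper_force: 0.0
```

Run:
```python
from h import *
go([.637,-.040,.12],np.radians(-17.1))
```

```text
pos [ 0.5883 -0.0262  0.1908] z [-0.006 -0.012 -1.   ] y [ 0.956 -0.292 -0.002] az 0.0023 tilt [-0.0019  0.0128  0.    ] d cm [0.2  5.07 7.07] j [-0.59  0.45  0.77  1.7  -0.33  1.13 -0.02] F [-0.8  1.  -0.1] w 5.01 gf 0.0 t 6.95
```

Request:
carry_out:
  claw: [4,4,4,4]
  delta_pos:
    - [0.1,2.5,1.5]
    - [0.1,2.6,2]
    - [0,0,3.5]
    - [0,0,0]
  angular:
    - [-0.002,0.013,0]
    - [0,0,0]
    - [0,0,0]
    - [0,0,0]

```text
clock: 7.35
position: [0.6353, -0.0395, 0.1166]
ee_rot: [-2.519, -1.87, 0.009]
force: [-0.6, 0.8, 0.3]
width: 0.434
gripper_force: 0.0
```

Run:
```python
from h import *
go([.637,-.040,.0965],np.radians(-17.1))
s=arm.get_image("scene");t=arm.get_image("top")
a=cv2.resize(s["frame"][170:270,235:345,::-1],(396,360),interpolation=cv2.INTER_CUBIC)
b=cv2.resize(t["frame"][130:230,250:360,::-1],(396,360),interpolation=cv2.INTER_CUBIC)
cv2.imwrite("pics/g1.png",np.hstack([a,b]))
```

```text
pos [ 0.6353 -0.0395  0.1166] z [-0.007 -0.    -1.   ] y [ 0.957 -0.289 -0.007] az 0.005 tilt [-0.0067  0.0024  0.    ] d cm [0.01 0.19 2.01] j [-0.47  0.6   0.7   1.67 -0.43  1.05  0.08] F [-0.6  0.8  0.3] w 3.98 gf 0.0 t 7.35
```

View pics/g1.png

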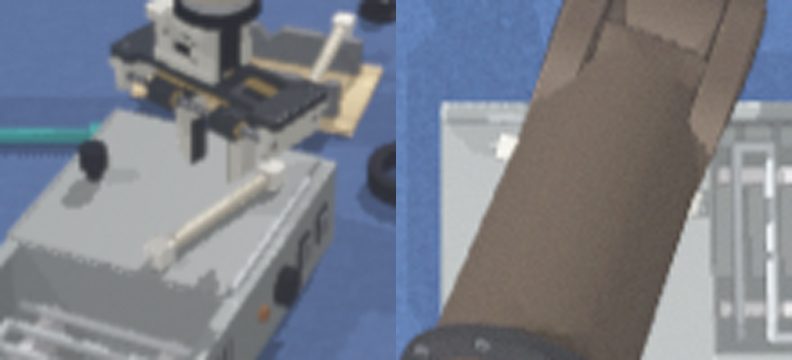

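Run:
```python
from h import *
s=arm.get_image("scene")
for X in([.6353,-.0395,.1166],[.6353+.957*.02,-.0395-.289*.02,.1166],[.6353-.957*.02,-.0395+.289*.02,.1166],[.637,-.04,.103],[.637+.292*.078,-.04+.956*.078,.103],[.637-.292*.078,-.04-.956*.078,.103]):
    u=proj(s,X)[0];print(((u-[235,170])*3.6).round(0))
```

```text
[216. 197.]
[233. 205.]
[200. 188.]
[218. 210.]
[273. 172.]
[160. 250.]
```

Run:
```python
from h import *
s=arm.get_image("scene");im=s["frame"][...,::-1].copy()
a=cv2.resize(im[180:255,255:335],(800,750),interpolation=cv2.INTER_LANCZOS4)[:600]
o=arm.observe();P=o["position"];M=R.from_rotvec(o["ee_rot"]).as_matrix()
for h in(0,.019):
  for y in(-.02,0,.02):
    u=(proj(s,P+M@[0,y,-h])[0]+.5-[255,180])*10;cv2.circle(a,tuple(int(v) for v in u),5,(0,0,255) if h==0 else (0,255,0),2)
print(P);cv2.imwrite("pics/g2.png",a)
```

```text
[ 0.6388194  -0.04054602  0.1222451 ]
```

View pics/g2.png

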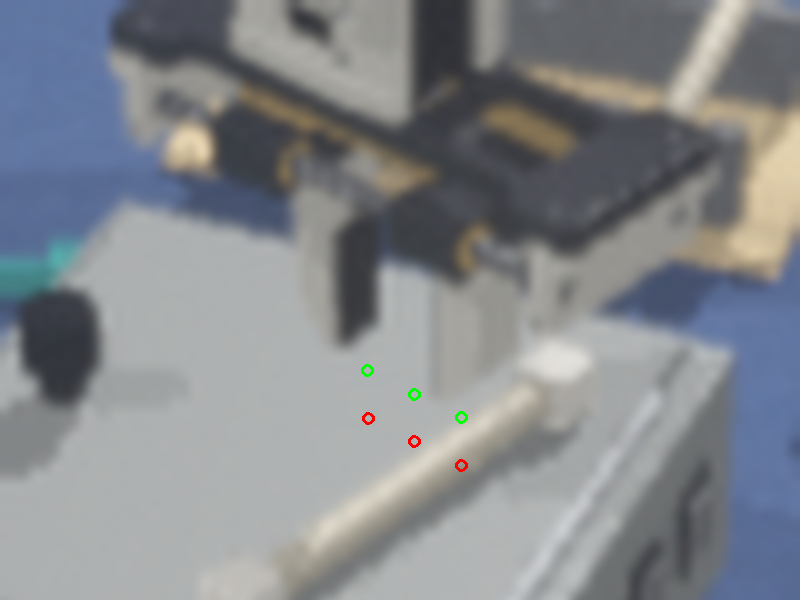

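Run:
```python
from h import *
s=arm.get_image("scene");t=arm.get_image("top")
for X in([0,0,0],[0,0,.1],[.1684,.6019,.1918],[.1684+.269*.046,.6019+.963*.046,.1918],[.1684-.269*.046,.6019-.963*.046,.1918]): print(X,proj(s,X)[0],proj(t,X)[0])
a=cv2.imread("pics/scene0.png")[50:130,220:300];b=cv2.imread("pics/top0.png")[320:420,0:110]
cv2.imwrite("pics/g3.png",np.hstack([cv2.resize(a,(400,400),interpolation=2),cv2.resize(b,(396,400),interpolation=2)]))
print(arm.observe()["position"])
```

```text
[0, 0, 0] [151.6271527  204.46721728] [292.88211492 383.05807406]
[0, 0, 0.1] [147.4751094  182.83581411] [294.0287301  395.68258334]
[0.1684, 0.6019, 0.1918] [257.78373313 107.71366184] [ 67.63637389 348.03002345]
[0.180774, 0.6461979999999999, 0.1918] [264.76245639 104.48721199] [ 50.489468   343.61930604]
[0.156026, 0.557602, 0.1918] [250.62897933 111.03187633] [ 84.69853847 352.44612321]
[ 0.63903294 -0.04056292  0.12219408]
```

View pics/g3.png

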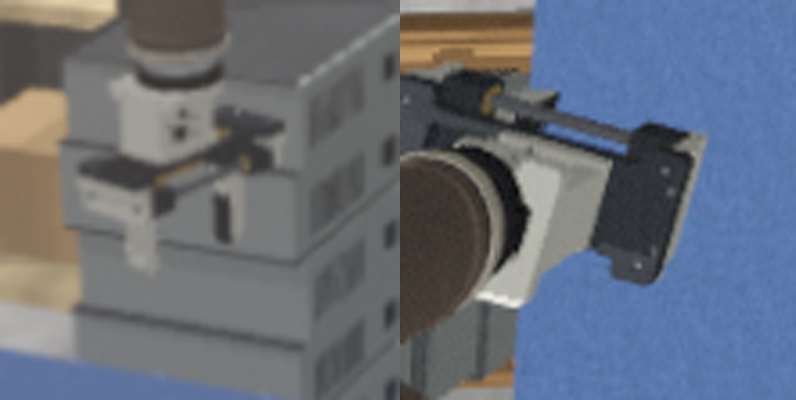

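The visible fingertips sit about 25 mm above where the reported TCP projects, at the start pose too. I'll descend slowly and watch the force.

Request:
carry_out:
  claw: [4,4,4,4,4,4,4,4]
  delta_pos:
    - [0,-0.2,0.6]
    - [0,0,0.6]
    - [0,0,0.4]
    - [0,0,0.4]
    - [0,0,0.3]
    - [0,0,0.2]
    - [0,0,0]
    - [0,0,0]
  angular:
    - [0,0,0]
    - [0,0,0]
    - [0,0,0]
    - [0,0,0]
    - [0,0,0]
    - [0,0,0]
    - [0,0,0]
    - [0,0,0]

```text
clock: 8.45
position: [0.6364, -0.0403, 0.0952]
ee_rot: [-2.525, -1.87, 0.001]
force: [-0.6, -0.2, -0.3]
width: 0.436
gripper_force: 0.0
```

Run:
```python
from h import *
go([.637,-.040,.0965],np.radians(-17.1))
s=arm.get_image("scene");im=s["frame"][...,::-1].copy()
a=cv2.resize(im[180:255,255:335],(800,750),interpolation=cv2.INTER_LANCZOS4)[:600]
o=arm.observe();P=o["position"];M=R.from_rotvec(o["ee_rot"]).as_matrix()
for y in(-.02,0,.02):
    u=(proj(s,P+M@[0,y,0])[0]+.5-[255,180])*10;cv2.circle(a,tuple(int(v) for v in u),5,(0,0,255),2)
cv2.imwrite("pics/g4.png",a)
```

```text
pos [ 0.6364 -0.0403  0.0952] z [-0.001 -0.    -1.   ] y [ 0.957 -0.292 -0.   ] az 0.0025 tilt [-0.0004  0.0003  0.    ] d cm [ 0.04  0.05 -0.13] j [-0.46  0.62  0.69  1.69 -0.45  1.    0.09] F [-0.6 -0.2 -0.3] w 4.0 gf 0.0 t 8.45
```

View pics/g4.png

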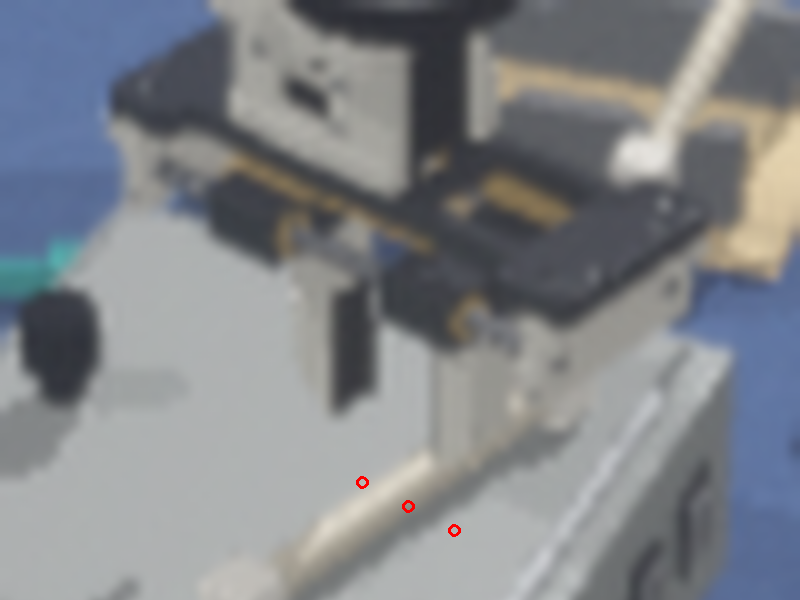

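Request:
carry_out:
  claw: [4,4,4,4]
  delta_pos:
    - [0,0,0.2]
    - [0,0,0.2]
    - [0,0,0.1]
    - [0,0,0]
  angular:
    - [0,0,0]
    - [0,0,0]
    - [0,0,0]
    - [0,0,0]

```text
clock: 8.9
position: [0.6362, -0.0402, 0.09]
ee_rot: [-2.524, -1.869, 0.001]
force: [0.2, 0.2, -0.3]
width: 0.433
gripper_force: 0.0
```

No contact below the cover's height, so the tool really is shorter than the TCP reading suggests. I'll go on down by feel.

Request:
carry_out:
  claw: [4,4,4,4,4,4,4]
  delta_pos:
    - [0,0,0.4]
    - [0,0,0.4]
    - [0,0,0.3]
    - [0,0,0.3]
    - [0,0,0.2]
    - [0,0,0.1]
    - [0,0,0]
  angular:
    - [0,0,0]
    - [0,0,0]
    - [0,0,0]
    - [0,0,0]
    - [0,0,0]
    - [0,0,0]
    - [0,0,0]

```text
clock: 9.6
position: [0.6363, -0.0402, 0.0731]
ee_rot: [-2.524, -1.869, 0.001]
force: [0.1, 0.2, 0.6]
width: 0.436
gripper_force: 0.0
```

Request:
carry_out:
  claw: [4,4,4,4]
  delta_pos:
    - [0,0,0.15]
    - [0,0,0.15]
    - [0,0,0.1]
    - [0,0,0]
  angular:
    - [0,0,0]
    - [0,0,0]
    - [0,0,0]
    - [0,0,0]

```text
clock: 10.0
position: [0.6363, -0.0402, 0.069]
ee_rot: [-2.524, -1.869, 0.001]
force: [0.2, 0.1, -0.1]
width: 0.437
gripper_force: 0.0
```

Run:
```python
from h import *
go([.637,-.040,.065],np.radians(-17.1))
s=arm.get_image("scene");im=s["frame"][...,::-1].copy()
a=cv2.resize(im[200:260,265:335],(700,600),interpolation=cv2.INTER_LANCZOS4)
o=arm.observe();P=o["position"];M=R.from_rotvec(o["ee_rot"]).as_matrix()
for h in (0,-.031):
  for y in(-.02,0,.02):
    u=(proj(s,P+M@[0,y,h])[0]+.5-[265,200])*10;cv2.circle(a,tuple(int(v) for v in u),5,(0,0,255),2)
cv2.imwrite("pics/g5.png",a)
```

```text
pos [ 0.6363 -0.0402  0.069 ] z [-0.001 -0.    -1.   ] y [ 0.957 -0.292 -0.001] az 0.0025 tilt [-0.0007  0.0003  0.    ] d cm [0.04 0.06 0.4 ] j [-0.45  0.65  0.67  1.71 -0.48  0.95  0.11] F [ 0.2  0.1 -0.1] w 4.01 gf 0.0 t 10.0
```

View pics/g5.png

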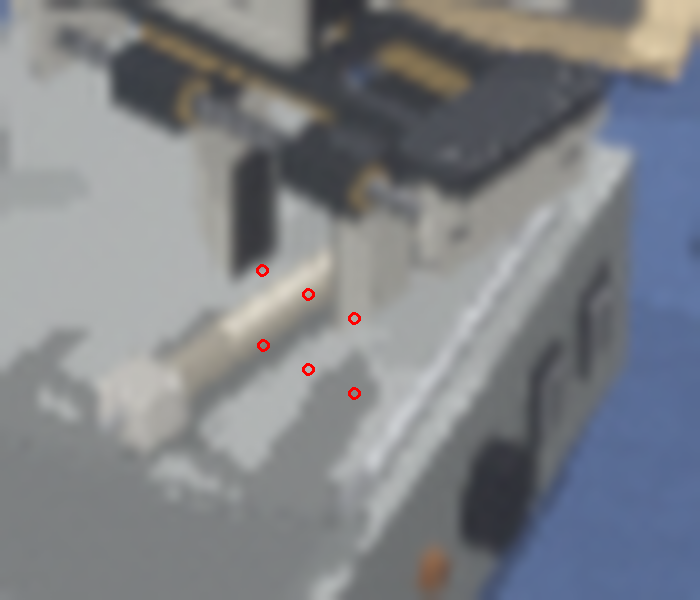

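The fingers straddle the glass: left tip at (240,275), right at (360,320). The offset is about 31 mm along the tool. I'll go 4 mm lower and close gently.

Request:
carry_out:
  claw: [4,4,4,4]
  delta_pos:
    - [0,0,0.15]
    - [0,0,0.15]
    - [0,0,0.1]
    - [0,0,0]
  angular:
    - [0,0,0]
    - [0,0,0]
    - [0,0,0]
    - [0,0,0]

```text
clock: 10.45
position: [0.6362, -0.0402, 0.065]
ee_rot: [-2.524, -1.869, 0.001]
force: [-0.6, 0.1, 0.1]
width: 0.438
gripper_force: 0.0
```

Request:
carry_out:
  claw: [3,2.4,2,1.7,1.5,1.3,1.1,1,1,1]
  delta_pos:
    - [0,0,0]
    - [0,0,0]
    - [0,0,0]
    - [0,0,0]
    - [0,0,0]
    - [0,0,0]
    - [0,0,0]
    - [0,0,0]
    - [0,0,0]
    - [0,0,0]
  angular:
    - [0,0,0]
    - [0,0,0]
    - [0,0,0]
    - [0,0,0]
    - [0,0,0]
    - [0,0,0]
    - [0,0,0]
    - [0,0,0]
    - [0,0,0]
    - [0,0,0]
  force: 8

```text
clock: 11.45
position: [0.6363, -0.0402, 0.0652]
ee_rot: [-2.524, -1.87, 0.001]
force: [-0.4, 0.0, 1.2]
width: 0.149
gripper_force: 8.0
```

Request:
carry_out:
  claw: [1,1,1,1,1,1,1]
  delta_pos:
    - [0,0,-0.3]
    - [0,0,-0.7]
    - [0,0,-1.5]
    - [0,0,-2]
    - [0,0,-2]
    - [0,0,-1.5]
    - [0,0,0]
  angular:
    - [0,0,0]
    - [0,0,0]
    - [0,0,0]
    - [0,0,0]
    - [0,0,0]
    - [0,0,0]
    - [0,0,0]

```text
clock: 12.15
position: [0.638, -0.0407, 0.1482]
ee_rot: [2.523, 1.868, 0.005]
force: [0.4, -0.2, -2.1]
width: 0.146
gripper_force: 8.0
```

Run:
```python
from h import *
go([.5243,.317,.145],np.radians(5.2))
s=arm.get_image("scene")
for r in arm.trace("tube",s)[:5]:
    c=px(r["centre"]);print(c,r["conf"],s["frame"][r["region"]].mean(0).round())
P=arm.observe()["position"];print("expected px",proj(s,P+[0,0,.038]))
o=arm.observe();R0=R.from_rotvec(o["ee_rot"]);n=16;a=.3892/n*0
for az in(np.radians(22.3),-np.radians(22.3)):
    print((R0*R.from_rotvec([0,0,az])).as_matrix()[:,1])
    M=sum((R0*R.from_rotvec([0,0,az/n*k])).as_matrix() for k in range(n))
    print(az/n,np.linalg.solve(M,np.array([.5243,.317,.145])-P)*100)
```

```text
pos [ 0.638  -0.0407  0.1482] z [ 0.004 -0.    -1.   ] y [ 0.956 -0.292  0.004] az -0.3868 tilt [ 0.0039  0.0005 -0.    ] d cm [36.65 -8.09  0.27] j [-0.48  0.57  0.72  1.64 -0.41  1.09  0.06] F [ 0.4 -0.2 -2.1] w 1.34 gf 8.0 t 12.15
[261.184 345.996] 0.86 [ 76. 152. 155.]
[203.896 239.19 ] 0.74 [ 75. 144. 151.]
[234.808 206.892] 0.56 [ 71. 136. 142.]
[284.312 217.812] 0.53 [171. 168. 161.]
expected px [[295.23546884 207.89758322]]
[ 7.74448453e-01 -6.32636999e-01 -1.44141225e-04]
0.024325526449670967 [ 1.66919345 -1.6595427   0.00258297]
[ 9.95635481e-01  9.33273206e-02 -2.95221063e-05]
-0.024325526449670967 [ 2.15149408 -0.9546528   0.00258297]
```

Request:
carry_out:
  claw: [1,1,1,1,1,1,1,1,1,1,1,1,1,1,1,1,1,1,1,1]
  delta_pos:
    - [1,-0.5,0]
    - [2.15,-0.95,0]
    - [2.15,-0.95,0]
    - [2.15,-0.95,0]
    - [2.15,-0.95,0]
    - [2.15,-0.95,0]
    - [2.15,-0.95,0]
    - [2.15,-0.95,0]
    - [2.15,-0.95,0]
    - [2.15,-0.95,0]
    - [2.15,-0.95,0]
    - [2.15,-0.95,0]
    - [2.15,-0.95,0]
    - [2.15,-0.95,0]
    - [2.15,-0.95,0]
    - [2.15,-0.95,0]
    - [1,-0.5,0]
    - [0,0,0]
    - [0,0,0]
    - [0,0,0]
  angular:
    - [0,0,0]
    - [0,0,-0.0243]
    - [0,0,-0.0243]
    - [0,0,-0.0243]
    - [0,0,-0.0243]
    - [0,0,-0.0243]
    - [0,0,-0.0243]
    - [0,0,-0.0243]
    - [0,0,-0.0243]
    - [0,0,-0.0243]
    - [0,0,-0.0243]
    - [0,0,-0.0243]
    - [0,0,-0.0243]
    - [0,0,-0.0243]
    - [0,0,-0.0243]
    - [0,0,-0.0243]
    - [0,0,-0.0243]
    - [0,0,0]
    - [0,0,0]
    - [0,0,0]

```text
clock: 14.25
position: [0.5293, 0.3147, 0.1452]
ee_rot: [2.119, 2.319, -0.001]
force: [0.5, -1.4, -1.0]
width: 0.146
gripper_force: 8.0
```

Run:
```python
from h import *
go([.5243,.317,.03],np.radians(5.2))
t=arm.get_image("top");s=arm.get_image("scene");P=arm.observe()["position"]
print(proj(s,P+[0,0,.038]),proj(t,P+[0,0,.038]))
a=cv2.resize(s["frame"][140:220,265:365,::-1],(500,400),interpolation=2)
b=cv2.resize(t["frame"][160:260,150:225,::-1],(300,400),interpolation=2)
cv2.imwrite("pics/p1.png",np.hstack([a,b]))
```

```text
pos [0.5293 0.3147 0.1452] z [-0.    -0.001 -1.   ] y [ 0.996  0.09  -0.   ] az -0.0004 tilt [-0.0002  0.0009  0.    ] d cm [ 0.28 -0.47 11.52] j [-1.04  0.51  0.62  1.69 -0.33  1.05 -0.22] F [ 0.5 -1.4 -1. ] w 1.34 gf 8.0 t 14.25
[[307.60198441 152.60590784]] [[181.18645734 212.02208897]]
```

View pics/p1.png

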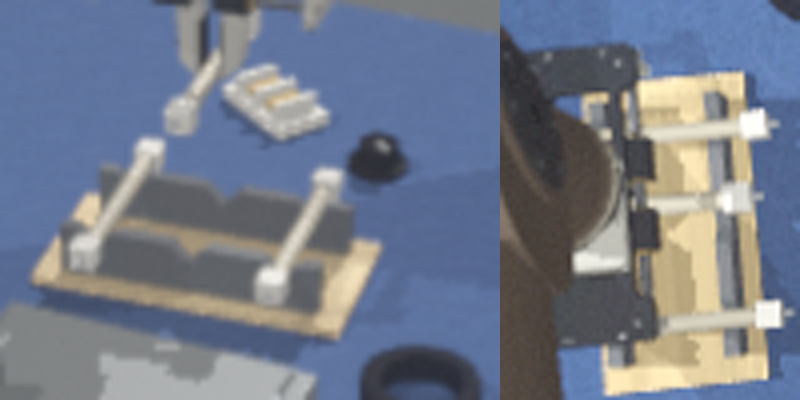

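Run:
```python
from h import *
np.set_printoptions(precision=4,suppress=True)
t=arm.get_image("top");s=arm.get_image("scene");P=arm.observe()["position"]
b=tri([t,s],[(209.5,209.2),(301.4,162.4)]);print("block",b,"tube mid est",b+.078*np.array([-.0906,.9959,0]),"vs",P+[0,0,.038])
print("expected block px",proj(t,P+[.00707,-.0777,.038]),proj(s,P+[.00707,-.0777,.038]))
for u in((302.6,191.6),(310.6,181.6)): print("vee",atz(s,u,.035))
v=[np.array([.5243,.317])+k*np.array([-.0906,.9959]) for k in(-.045,.045)];print([proj(s,[*q,.035]) for q in v])
```

```text
block [0.5372 0.237  0.1831] tube mid est [0.5302 0.3147 0.1831] vs [0.529  0.3156 0.1833]
expected block px [[209.1277 209.5135]] [[301.1164 162.1985]]
vee [0.5284 0.27   0.035 ]
vee [0.5283 0.3504 0.035 ]
[array([[302.8251, 191.3186]]), array([[309.8295, 179.8014]])]
```

Held tube block measured within 1 mm of expected. I'll correct the position and descend.

Request:
carry_out:
  claw: [1,1,1,1,1,1,1,1,1,1]
  delta_pos:
    - [0.1,-0.25,1]
    - [0.1,-0.22,2]
    - [0,0,2]
    - [0,0,2]
    - [0,0,2]
    - [0,0,1.5]
    - [0,0,0.7]
    - [0,0,0.3]
    - [0,0,0]
    - [0,0,0]
  angular:
    - [0,0,0]
    - [0,0,0]
    - [0,0,0]
    - [0,0,0]
    - [0,0,0]
    - [0,0,0]
    - [0,0,0]
    - [0,0,0]
    - [0,0,0]
    - [0,0,0]

```text
clock: 15.45
position: [0.5241, 0.3182, 0.0309]
ee_rot: [-2.116, -2.322, -0.001]
force: [-0.1, 0.7, -1.8]
width: 0.148
gripper_force: 8.0
```

Run:
```python
from h import *
go([.5243,.317,.0072],np.radians(5.2))
```

```text
pos [0.5241 0.3182 0.0309] z [ 0.     0.001 -1.   ] y [0.996 0.093 0.001] az 0.0021 tilt [ 0.0005 -0.0005  0.    ] d cm [-0.13  0.    2.37] j [-0.99  0.63  0.54  1.8  -0.43  0.82 -0.15] F [-0.1  0.7 -1.8] w 1.36 gf 8.0 t 15.45
```

Request:
carry_out:
  claw: [1,1,1,1,1,1,1,1]
  delta_pos:
    - [-0.1,0,0.5]
    - [0,0,0.5]
    - [0,0,0.4]
    - [0,0,0.3]
    - [0,0,0.2]
    - [0,0,0.1]
    - [0,0,0]
    - [0,0,0]
  angular:
    - [0,0,0]
    - [0,0,0]
    - [0,0,0]
    - [0,0,0]
    - [0,0,0]
    - [0,0,0]
    - [0,0,0]
    - [0,0,0]

```text
clock: 16.25
position: [0.5238, 0.317, 0.0103]
ee_rot: [-2.116, -2.322, 0.0]
force: [0.2, -0.1, -0.6]
width: 0.146
gripper_force: 8.0
```

Request:
carry_out:
  claw: [1,1,1,1]
  delta_pos:
    - [0,0,0.1]
    - [0,0,0.1]
    - [0,0,0]
    - [0,0,0]
  angular:
    - [0,0,0]
    - [0,0,0]
    - [0,0,0]
    - [0,0,0]

```text
clock: 16.65
position: [0.5236, 0.317, 0.0082]
ee_rot: [-2.116, -2.322, 0.001]
force: [1.0, 0.4, -1.1]
width: 0.146
gripper_force: 8.0
```

Run:
```python
from h import *
F=[]
for i in range(4): arm.get_image("top"); F.append(arm.observe()["force"])
print(np.mean(F,0)); go([.5243,.317,.0072])
```

```text
[-0.17744351 -0.34076812 -0.82538218]
pos [0.5237 0.317  0.0083] z [-0. -0. -1.] y [ 0.996  0.093 -0.   ] az 0 tilt [-0.0005  0.0001  0.    ] d cm [-0.    0.06  0.11] j [-0.98  0.66  0.52  1.82 -0.45  0.78 -0.13] F [ 0.1  0.2 -0.9] w 1.35 gf 8.0 t 16.85
```

Request:
carry_out:
  claw: [1,1,1]
  delta_pos:
    - [0,0,0.1]
    - [0,0,0]
    - [0,0,0]
  angular:
    - [0,0,0]
    - [0,0,0]
    - [0,0,0]

```text
clock: 17.15
position: [0.5236, 0.3171, 0.0073]
ee_rot: [-2.116, -2.322, 0.001]
force: [-1.6, -0.4, 1.8]
width: 0.148
gripper_force: 8.0
```

Request:
carry_out:
  claw: [1,1,1]
  delta_pos:
    - [0,0,0.1]
    - [0,0,0]
    - [0,0,0]
  angular:
    - [0,0,0]
    - [0,0,0]
    - [0,0,0]

```text
clock: 17.45
position: [0.5236, 0.3171, 0.0067]
ee_rot: [-2.115, -2.322, 0.0]
force: [-3.3, -0.8, 7.2]
width: 0.149
gripper_force: 8.0
```

Run:
```python
from h import *
F=[]
for i in range(4): arm.get_image("top"); F.append(arm.observe()["force"])
print(np.mean(F,0)); go([.5243,.317,.0072])
```

```text
[-2.83760941 -0.63792137  7.01084106]
pos [0.5236 0.3171 0.0068] z [-0.001  0.    -1.   ] y [ 0.996  0.093 -0.001] az 0 tilt [-0.0006 -0.0005  0.    ] d cm [-0.02  0.07 -0.04] j [-0.98  0.66  0.52  1.82 -0.45  0.78 -0.13] F [-2.9 -0.2  6.2] w 1.35 gf 8.0 t 17.65
```

Seated. I'll relieve the load, release and check.

Request:
carry_out:
  claw: [1,1,1.8,2.6,2.8,2.8,2.8]
  delta_pos:
    - [0,-0.03,-0.09]
    - [0,0,0]
    - [0,0,0]
    - [0,0,0]
    - [0,0,0]
    - [0,0,0]
    - [0,0,0]
  angular:
    - [0,0,0]
    - [0,0,0]
    - [0,0,0]
    - [0,0,0]
    - [0,0,0]
    - [0,0,0]
    - [0,0,0]

```text
clock: 18.35
position: [0.5234, 0.3169, 0.0071]
ee_rot: [-2.116, -2.322, 0.001]
force: [-0.8, 0.9, 0.4]
width: 0.308
gripper_force: 0.0
```

Request:
carry_out:
  claw: [2.8,2.8,2.8,2.8,2.8,2.8,2.8,2.8,2.8]
  delta_pos:
    - [0,0,-0.4]
    - [0,0,-0.8]
    - [0,0,-1.5]
    - [0,0,-3]
    - [0,0,-4]
    - [0,0,-4]
    - [0,0,-3]
    - [0,0,-1]
    - [0,0,0]
  angular:
    - [0,0,0]
    - [0,0,0]
    - [0,0,0]
    - [0,0,0]
    - [0,0,0]
    - [0,0,0]
    - [0,0,0]
    - [0,0,0]
    - [0,0,0]

```text
clock: 19.25
position: [0.5244, 0.3174, 0.1865]
ee_rot: [2.116, 2.322, 0.005]
force: [0.0, -0.4, -0.3]
width: 0.305
gripper_force: 0.0
```

Run:
```python
from h import *
go([.502,-.022,.18],np.pi/2)
s=arm.get_image("scene")
for r in arm.trace("tube",s)[:6]:
    m=r["region"];ys,xs=np.nonzero(m);print(px(r["centre"]).round(1),cv2.minAreaRect(np.c_[xs,ys].astype(np.float32)),round(r["conf"],2),s["frame"][m].mean(0).round())
tt=np.array([-.0906,.9959,0]);c=np.array([.5243,.317,.045])
print("expected",proj(s,[c,c-.078*tt,c+.078*tt]))
o=arm.observe();R0=R.from_rotvec(o["ee_rot"]);P=o["position"]
cv2.imwrite("pics/p2.png",cv2.resize(s["frame"][130:225,255:360,::-1],(663,600),interpolation=2))
```

```text
pos [0.5244 0.3174 0.1865] z [ 0.002  0.002 -1.   ] y [0.996 0.093 0.002] az -1.478 tilt [ 0.0024  0.0023 -0.    ] d cm [  2.24 -33.94   0.56] j [-1.07  0.46  0.64  1.65 -0.3   1.12 -0.25] F [ 0.  -0.4 -0.3] w 2.8 gf 0.0 t 19.25
[306.3 186.6] ((305.4692077636719, 184.55386352539062), (6.325770854949951, 30.016401290893555), 29.744882583618164) 0.71 [185. 182. 175.]
[261.1 347.1] ((263.5, 345.5), (53.0, 7.0), 90.0) 0.67 [ 80. 158. 162.]
[234.7 207.1] ((240.0, 207.0), (6.0, 42.0), 90.0) 0.59 [ 70. 137. 143.]
[209.1 242.7] ((205.4456024169922, 241.3743133544922), (39.816654205322266, 7.289510726928711), 40.0302619934082) 0.5 [ 73. 139. 147.]
expected [[306.40464292 183.29421596]
 [300.12890072 193.54551158]
 [312.30710476 173.64890698]]
```

View pics/p2.png

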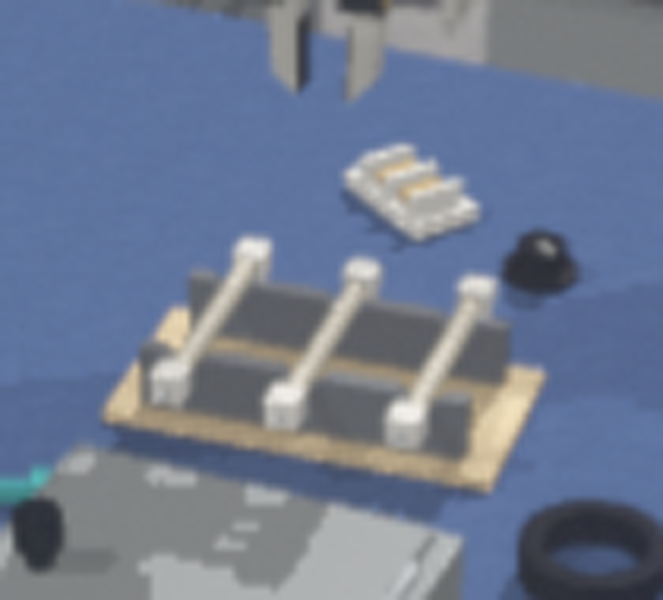

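The tube sits in the middle notches, with its blocks at (285,403) and (360,277), level with its neighbours. Next is the knob. (That was one picture over the limit of 10, so I'll use no more.)

Run:
```python
from h import *
o=arm.observe();R0=R.from_rotvec(o["ee_rot"]);P=o["position"]
M=sum((R0*R.from_rotvec([0,0,.083*k])).as_matrix() for k in range(20))
print(np.linalg.solve(M,np.array([.502,-.022,.15])-P)*100)
```

```text
[-1.53737199  1.130877    0.16843783]
```

Request:
carry_out:
  claw: [6,6,6,6,6,6,6,6,6,6,6,6,6,6,6,6,6,6,6,6]
  delta_pos:
    - [-1.54,1.13,0.17]
    - [-1.54,1.13,0.17]
    - [-1.54,1.13,0.17]
    - [-1.54,1.13,0.17]
    - [-1.54,1.13,0.17]
    - [-1.54,1.13,0.17]
    - [-1.54,1.13,0.17]
    - [-1.54,1.13,0.17]
    - [-1.54,1.13,0.17]
    - [-1.54,1.13,0.17]
    - [-1.54,1.13,0.17]
    - [-1.54,1.13,0.17]
    - [-1.54,1.13,0.17]
    - [-1.54,1.13,0.17]
    - [-1.54,1.13,0.17]
    - [-1.54,1.13,0.17]
    - [-1.54,1.13,0.17]
    - [-1.54,1.13,0.17]
    - [-1.54,1.13,0.17]
    - [-1.54,1.13,0.17]
  angular:
    - [0,0,0.083]
    - [0,0,0.083]
    - [0,0,0.083]
    - [0,0,0.083]
    - [0,0,0.083]
    - [0,0,0.083]
    - [0,0,0.083]
    - [0,0,0.083]
    - [0,0,0.083]
    - [0,0,0.083]
    - [0,0,0.083]
    - [0,0,0.083]
    - [0,0,0.083]
    - [0,0,0.083]
    - [0,0,0.083]
    - [0,0,0.083]
    - [0,0,0.083]
    - [0,0,0.083]
    - [0,0,0.083]
    - [0,0,0.083]

```text
clock: 21.35
position: [0.5005, -0.0229, 0.1488]
ee_rot: [3.14, -0.001, -0.005]
force: [-1.0, -0.7, 0.2]
width: 0.654
gripper_force: 0.0
```

Request:
carry_out:
  claw: [6,6]
  delta_pos:
    - [0,0,0]
    - [0,0,0]
  angular:
    - [0,0,0]
    - [0,0,0]

```text
clock: 21.55
position: [0.5016, -0.0218, 0.1493]
ee_rot: [3.141, 0.007, -0.003]
force: [-0.0, 0.1, 0.5]
width: 0.655
gripper_force: 0.0
```

Run:
```python
from h import *
np.set_printoptions(precision=4,suppress=True)
go([.502,-.022,.067],np.pi/2)
s=arm.get_image("scene")
for r in arm.place_of("cover_knob",s)[:2]: print(px(r["centre"]),r["conf"],atz(s,px(r["centre"]),.117))
# knob blob by darkness around its expected pixel
u=proj(s,[.502,-.0216,.1155])[0];print(u)
g=s["frame"].max(2)[195:225,245:272]; print(g[::2,::2])
```

```text
pos [ 0.5016 -0.0218  0.1493] z [-0.002 -0.    -1.   ] y [ 0.005 -1.     0.   ] az 0.0045 tilt [ 0.0004  0.0021 -0.    ] d cm [0.06 0.01 8.23] j [-0.89  0.47  1.16  1.98 -0.5   1.03 -1.06] F [-0.   0.1  0.5] w 6.01 gf 0.0 t 21.55
[257.712 212.814] 0.58 [ 0.4929 -0.0291  0.117 ]
[345.8   220.794] 0.39 [0.7792 0.0463 0.117 ]
[261.1404 212.6272]
[[148 148 150 162 159 154 139 145 148 147 148 146 145 141]
 [146 144 148 159 160 153 139 147 148 147 145 145 148 125]
 [149 146 145 151 158 157 140 147 146 144 147 151 149 146]
 [148 146 148 149 140 142 138 148 148 146 153 165 173 166]
 [148 147 148 147 145 146 145 147 152 151 155 175 176 175]
 [157 158 158 155 155 155 154 157 178 161 173 175 176 175]
 [149 148 149 148 148 149 149 145 160 171 175 175 176 176]
 [125 124 125 124 126 125 115  80  78 116 174 175 175 176]
 [124 123 123 122 122 122  72  66  67  70 170 175 175 176]
 [153 155 155 153 154 157  80  61  61  60 150 175 176 175]
 [161 162 161 160 164 164  88  60  59  59 149 175 175 175]
 [160 160 161 161 167 175 137  64  59  79 158 163 162 163]
 [160 161 161 156 175 174 163  87  66 121 161 161 162 162]
 [160 162 159 173 173 142 135 132 132 171 174 175 175 175]
 [159 166 172 175 143 134 135 134 151 175 176 175 176 176]]
```

Request:
carry_out:
  claw: [6,6,6,6,6,6,6,6,6]
  delta_pos:
    - [0,0,1]
    - [0,0,1.5]
    - [0,0,1.5]
    - [0,0,1.2]
    - [0,0,1]
    - [0,0,0.8]
    - [0,0,0.7]
    - [0,0,0.5]
    - [0,0,0]
  angular:
    - [0,0,0]
    - [0,0,0]
    - [0,0,0]
    - [0,0,0]
    - [0,0,0]
    - [0,0,0]
    - [0,0,0]
    - [0,0,0]
    - [0,0,0]

```text
clock: 22.55
position: [0.5019, -0.0221, 0.0677]
ee_rot: [3.141, 0.006, -0.002]
force: [-0.3, -0.7, 0.1]
width: 0.651
gripper_force: 0.0
```

Request:
carry_out:
  claw: [4.5,3.6,3,2.5,2.2,2.2,2.2,2.2]
  delta_pos:
    - [0,0,0]
    - [0,0,0]
    - [0,0,0]
    - [0,0,0]
    - [0,0,0]
    - [0,0,0]
    - [0,0,0]
    - [0,0,0]
  angular:
    - [0,0,0]
    - [0,0,0]
    - [0,0,0]
    - [0,0,0]
    - [0,0,0]
    - [0,0,0]
    - [0,0,0]
    - [0,0,0]
  force: 25

```text
clock: 23.35
position: [0.5022, -0.0205, 0.0681]
ee_rot: [-3.14, -0.008, 0.001]
force: [0.1, 5.1, 1.0]
width: 0.299
gripper_force: 25.0
```

Run:
```python
from h import *
go([.502,-.022,.067],np.pi/2)
```

```text
pos [ 0.5022 -0.0205  0.0681] z [-0.001  0.002 -1.   ] y [ 0.005 -1.    -0.002] az 0.0048 tilt [-0.0019  0.0008  0.    ] d cm [-0.02  0.15  0.11] j [-0.77  0.57  1.02  2.06 -0.65  0.87 -0.94] F [0.1 5.1 1. ] w 2.74 gf 25.0 t 23.35
```

Run:
```python
from h import *
a=np.radians(np.r_[0,1.5,np.arange(4,61,3.5)][:18]);a=np.radians(np.r_[0,1,3,6,np.arange(9.5,58,3.5),58.5,60])
P=np.c_[-18.5*np.cos(a)+2.55*np.sin(a),18.5*np.sin(a)+2.55*np.cos(a)]
d=np.diff(P,axis=0);print(len(d),[[round(x,2),0,round(-z,2)] for x,z in d],d.sum(0),np.degrees(a).round(1))
```

```text
19 [[np.float64(0.05), 0, np.float64(-0.32)], [np.float64(0.11), 0, np.float64(-0.64)], [np.float64(0.21), 0, np.float64(-0.96)], [np.float64(0.31), 0, np.float64(-1.1)], [np.float64(0.37), 0, np.float64(-1.08)], [np.float64(0.44), 0, np.float64(-1.05)], [np.float64(0.5), 0, np.float64(-1.02)], [np.float64(0.56), 0, np.float64(-0.99)], [np.float64(0.62), 0, np.float64(-0.96)], [np.float64(0.68), 0, np.float64(-0.92)], [np.float64(0.73), 0, np.float64(-0.87)], [np.float64(0.79), 0, np.float64(-0.83)], [np.float64(0.84), 0, np.float64(-0.78)], [np.float64(0.88), 0, np.float64(-0.72)], [np.float64(0.92), 0, np.float64(-0.67)], [np.float64(0.96), 0, np.float64(-0.61)], [np.float64(1.0), 0, np.float64(-0.55)], [np.float64(1.03), 0, np.float64(-0.49)], [np.float64(0.45), 0, np.float64(-0.19)]] [11.45836478 14.74646997] [ 0.   1.   3.   6.   9.5 13.  16.5 20.  23.5 27.  30.5 34.  37.5 41.
 44.5 48.  51.5 55.  58.5 60. ]
```

First half, to 27 degrees, then check.

Request:
carry_out:
  claw: [2,2,2,2,2,2,2,2,2,2,2]
  delta_pos:
    - [0,-0.2,0]
    - [0.05,0,-0.32]
    - [0.11,0,-0.64]
    - [0.21,0,-0.96]
    - [0.31,0,-1.1]
    - [0.37,0,-1.08]
    - [0.44,0,-1.05]
    - [0.5,0,-1.02]
    - [0.56,0,-0.99]
    - [0.62,0,-0.96]
    - [0,0,0]
  angular:
    - [0,0,0]
    - [0,0,0]
    - [0,0,0]
    - [0,0,0]
    - [0,0,0]
    - [0,0,0]
    - [0,0,0]
    - [0,0,0]
    - [0,0,0]
    - [0,0,0]
    - [0,0,0]

```text
clock: 24.45
position: [0.5343, -0.0203, 0.1506]
ee_rot: [-3.142, -0.006, 0.001]
force: [-5.4, -3.8, -2.6]
width: 0.296
gripper_force: 25.0
```

Run:
```python
from h import *
go([.502+.0317,-.0205,.0681+.0812],np.pi/2)
```

```text
pos [ 0.5343 -0.0203  0.1506] z [-0.001  0.    -1.   ] y [ 0.004 -1.    -0.   ] az 0.0036 tilt [-0.      0.0007  0.    ] d cm [-0.06  0.02  0.13] j [-0.83  0.52  1.12  1.9  -0.53  1.06 -1.05] F [-5.4 -3.8 -2.6] w 2.71 gf 25.0 t 24.45
```

Request:
carry_out:
  claw: [2,2,2,2,2,2]
  delta_pos:
    - [0.68,0.1,-0.92]
    - [0.73,0,-0.87]
    - [0.79,0,-0.83]
    - [0.84,0,-0.78]
    - [0.88,0,-0.72]
    - [0,0,0]
  angular:
    - [0,0,0]
    - [0,0,0]
    - [0,0,0]
    - [0,0,0]
    - [0,0,0]
    - [0,0,0]

```text
clock: 25.05
position: [0.5747, -0.0201, 0.1919]
ee_rot: [-3.141, -0.008, -0.001]
force: [-5.8, 3.6, 1.3]
width: 0.3
gripper_force: 25.0
```

Request:
carry_out:
  claw: [2,2,2,2,2,2,2]
  delta_pos:
    - [0.92,0,-0.67]
    - [0.96,0,-0.61]
    - [1,0,-0.55]
    - [1.03,0,-0.49]
    - [0.45,0,-0.19]
    - [0,0,0]
    - [0,0,0]
  angular:
    - [0,0,0]
    - [0,0,0]
    - [0,0,0]
    - [0,0,0]
    - [0,0,0]
    - [0,0,0]
    - [0,0,0]

```text
clock: 25.75
position: [0.6165, -0.0199, 0.2156]
ee_rot: [-3.141, -0.007, 0.002]
force: [-5.0, 3.5, 1.9]
width: 0.295
gripper_force: 25.0
```

Run:
```python
from h import *
np.set_printoptions(precision=4,suppress=True)
go([.502+.1146,-.0205,.0681+.1475],np.pi/2)
s=arm.get_image("scene");t=arm.get_image("top")
for n,q in(("s",s),("t",t)):
    for r in arm.place_of("cover_knob",q)[:2]: print(n,"knob",px(r["centre"]),round(r["conf"],2))
    for r in arm.trace("cover_knob",q)[:2]:
        ys,xs=np.nonzero(r["region"]);print(n,"cover part",cv2.minAreaRect(np.c_[xs,ys].astype(np.float32)),round(r["conf"],2))
    for d in(0,20,40,60,70):
        a=np.radians(d);X=lambda r,y,h:[.687-r*np.cos(a)+h*np.sin(a),y,.0915+r*np.sin(a)+h*np.cos(a)]
        print(n,d,"knob",proj(q,X(.185,-.0216,.0255))[0],"front corners",proj(q,[X(.218,-.1346,0),X(.218,.0914,0)]).round(1).tolist())
```

```text
pos [ 0.6165 -0.0199  0.2156] z [-0.001  0.001 -1.   ] y [ 0.004 -1.    -0.001] az 0.0043 tilt [-0.001  0.001  0.   ] d cm [0.01 0.06 0.  ] j [-0.72  0.59  1.1   1.61 -0.54  1.28 -1.1 ] F [-5.   3.5  1.9] w 2.71 gf 25.0 t 25.75
s knob [288.512 183.204] 0.7
s cover part ((296.8088073730469, 209.51466369628906), (72.71539306640625, 43.732139587402344), 59.036251068115234) 0.92
s 0 knob [261.1213 212.2625] front corners [[236.7, 234.5], [267.6, 199.4]]
s 20 knob [265.6917 198.2567] front corners [[238.7, 216.8], [270.2, 182.5]]
s 40 knob [276.1767 187.6316] front corners [[247.9, 202.3], [279.6, 168.3]]
s 60 knob [291.6932 182.0119] front corners [[264.2, 193.1], [295.1, 159.1]]
s 70 knob [300.8189 181.4625] front corners [[274.4, 191.0], [304.7, 156.8]]
t cover part ((303.3375549316406, 183.3788299560547), (88.43244934082031, 16.767045974731445), 15.561511039733887) 0.74
t 0 knob [300.5986 222.5064] front corners [[337.3, 233.6], [263.0, 233.9]]
t 20 knob [301.7125 214.4505] front corners [[341.1, 228.5], [261.9, 228.8]]
t 40 knob [302.6772 198.4736] front corners [[344.7, 213.7], [260.7, 213.9]]
t 60 knob [303.3102 176.2177] front corners [[347.5, 190.0], [259.8, 190.1]]
t 70 knob [303.4547 163.7641] front corners [[348.4, 175.7], [259.5, 175.8]]
```

Run:
```python
from h import *
s=arm.get_image("scene");m=max(arm.trace("cover_knob",s),key=lambda r:r["conf"])["region"]
ys,xs=np.nonzero(m);print("left",xs.min(),ys[xs==xs.min()].mean(),"top",ys.min(),xs[ys==ys.min()].mean())
for r in arm.trace("tube",s)[:4]: print("tube",px(r["centre"]).round(1),round(r["conf"],2))
o=arm.observe();print(o["position"],o["force"],o["gripper_force"],np.abs(o["dq"]).max(),o["clock"])
```

```text
left 261 194.0 top 173 300.0
tube [260.2 346.9] 0.72
tube [322.5 189.8] 0.7
tube [236.4 208.6] 0.58
tube [207.7 240.1] 0.48
[ 0.61627348 -0.01996092  0.21554736] [-4.64625624  3.23273819  0.97576493] 24.999207258224487 0.0022195523622338736 26.2
```

Both the knob and the corner read about 57–58°. I'll nudge it 1.5° to centre it.

Request:
carry_out:
  claw: [2,2,2,2,2,2]
  delta_pos:
    - [0.25,0,-0.1]
    - [0.2,0,-0.08]
    - [0,0,0]
    - [0,0,0]
    - [0,0,0]
    - [0,0,0]
  angular:
    - [0,0,0]
    - [0,0,0]
    - [0,0,0]
    - [0,0,0]
    - [0,0,0]
    - [0,0,0]

```text
clock: 26.8
position: [0.6208, -0.0199, 0.2173]
ee_rot: [-3.141, -0.007, 0.002]
force: [-5.3, 2.1, 0.4]
width: 0.297
gripper_force: 25.0
```

Run:
```python
from h import *
t=arm.get_image("scene")
for r in arm.place_of("cover_knob",t)[:1]: print(px(r["centre"]))
m=max(arm.trace("cover_knob",t),key=lambda r:r["conf"])["region"]
ys,xs=np.nonzero(m);print("left",xs.min(),ys[xs==xs.min()].mean())
o=arm.observe();print(o["position"],o["force"],o["gripper_force"],np.abs(o["dq"]).max())
print(arm.sign_off())
```

```text
[289.912 182.28 ]
left 214 265.0
[ 0.62073325 -0.01990583  0.21735031] [-4.93506925  4.1832228   0.91752654] 24.99907225370407 0.0015184927507770154
the job is handed in; nothing more can be done
None
```

I laid the tube in the middle notches of the rack and handed the job in with the gripper still holding the cover at about 60°, but the verdict wasn't shown. I last saw the tube in place just before opening the cover, which then blocked the view, and I viewed 11 pictures against the limit of 10.

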